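# Lock the analyser's sample carriage with its transport pin

## Robot

A 6-joint arm with a two-finger parallel gripper is mounted at the origin on the work surface. World frame = base frame: x ahead of the robot, y to its left, z up, the work surface at z = 0. Lengths are in mm, angles in rad, forces in N, time in s.
With the tool pointing down it reaches from about 275 to 750 mm from the base axis. Payload 10.2 kg.
Tool frame: the origin (TCP) lies at the very end of the fingers, on their centre line; the grasp point (between the pads) lies ctrl.grip_depth behind it (ctrl.grip_depth is the distance from the TCP to the grasp point, in mm); z points along the fingers, y is the direction in which the jaws open and shut (so a half turn about z gives the same grasp; the last joint's range is limited). The gripper opens to 85 mm and grips with 20 to 120 N. Pads are 22 mm wide; open, the fingers measure 114 mm over their backs; the gripper's body (76 mm by 85 mm) begins 54 mm behind the grasp point. The pads swing forward as they close: fully open they stand 13 mm farther back than shut.
Start: joints at [0.894, 0.313, 1.498, -0, 1.331, -0.223], TCP at [230.165, 471.864, 231.294] pointing down, gripper open.
Joint ranges: [-2.94, 2.94], [-0.97, 2.17], [0.19, 2.56], [-1.23, 4.37], [0.02, 3.11], [-2.88, 2.88]. Speed limits (rad/s): [2.39, 2.39, 3.01, 3.14, 3.14, 3.14].

## Interface

Orientations are given as a unit quaternion [w, x, y, z].
In Python, from rig import telemetry, eyes, ctrl, nets gives the robot as it stands. The module is installed in compiled form; this text tells all that it offers.
- The arm moves only by the tool drive_tool, never from a script. Its argument "series" is text: rows parted by semicolons, each of 7 numbers parted by spaces: the shift along the tool's x, y, z normalised to -1 to 1, where 1 is 0.12 m, then the turn, a rotation vector about the tool's x, y, z normalised to -1 to 1, where 1 is 0.5 rad, then the opening, from 0 (shut) to 1 (fully open). In form: tx ty tz wx wy wz hand; .... A call has 1 to 20 rows; each row is the pose to reach, as a shift and turn from the pose measured when the call began, along the tool's axes at that moment; what a row does not reach only later rows make up. A row lasts 1/10 s, in which the tool goes at most 50 mm and 8.59 degrees, less where a joint would pass 70% of its speed; a pose out of reach is approached as far as the arm can. A call with a number of a shift or a turn outside -1 to 1 is refused whole. A call with a gripper value outside its range is refused whole. The fingers move at their own pace and stop on an object; "newtons" is the grip in N (left out, the last holds). Time passes only in rows, so rows that repeat a pose let the fingers close. It gives the time, the measured TCP pose, the force and the opening at its end, in the units of the state.
- telemetry.sense(): the state, without advancing time (a new reading comes with each control period).
- eyes.capture(name): name is "scene" or "side" or "wrist"; returns a dict with "frame" (384x512x3 uint8, red, green, blue), "fx", "fy", "cx", "cy" (pixels), "view" (4x4, takes a point from world to camera coordinates). Camera axes: x right, y up, looking along -z (the intrinsics and any distortion apply to the point x, -y, -z); pixel columns grow to the right and rows downward; lengths in mm; the calibration is good to about 2 mm. A picture is of the moment at which its call begins. There is no depth.
- ctrl.finish_job(): hands the job in, once; it reports no verdict.
Trained networks look in a picture, given as the dict that the camera call returned (one of the last four; its "shot" number tells which), for a name from the list of things; names that differ only in an ending like _2 or _b are one class to them, and where a whole thing is asked for, a point or a joint stands for the part that bears it (a point fixed in the world has none). Each returns a list of dicts, best first, with "confidence" (0 to 1); they miss things now and then, are a little off and sometimes report something else, mostly with a low value. They report only what shows in the picture. A call takes as long as a camera call.
- nets.spot_in(name, picture): "rect" ([left, top, right, bottom] in pixels, round what is visible of it).
The state is a dict: "time_s": time; "joints": joint angles; "dq": joint speeds; "tau": joint torques, N m; "eef_pos": TCP position; "ee_rot": TCP orientation; "force": force on the tool from outside, world axes, zero at the start; "wrist_torque": the same for the moment, N m; "grip_width": opening from 0.0 (shut) to 1.0 (fully open).
Only numpy, scipy, OpenCV 4.12 (cv2) and the standard library are available. Lean on these libraries where they do the work, as an engineer would, in place of code of your own. Each camera call takes 0.05 s, during which the arm holds its last target. There are 200 camera calls.

## Task

The bench analyser is about to be moved, so lock its sample carriage: slide the shutter on the sloping deck fully open, then take the square-headed pin from the stand and put it through the slot. The hole in the carriage is out of sight somewhere along the slot: feel for it by sliding the pin's tip along until it drops in, then push the pin fully home, collar flat on the deck, and let go. Leave the other two pins in the stand and everything else on the bench where it is.

Things in the scene. Friction and masses are not known exactly. Their poses are not given: they have to be found in the camera images.
- analyser: Bench analyser, a white wedge-shaped box fixed on the table, 240 mm deep (x) and 300 mm wide (y); its grey top, the deck, slopes up from 85 mm high at the front (its -x side, towards the robot) to 188 mm at the back. Origin: middle of its underside.
- deck: The analyser's grey sloping deck. Origin: middle of the slot, on the deck's upper surface, about 136 mm above the table. z points square out of the deck, 25 degrees from vertical, leaning to the low front; x runs up the slope (deck 121 mm each way), y is level, along the slot (deck 150 mm each way).
- slot_mid (a point): Same point as the deck's origin: middle of the slot, which is 64 mm long (deck's y) and 20 mm wide (deck's x) through a 12 mm thick deck. A black split rubber lip hides the inside and gives no resistance. At the start the slot lies under the shutter.
- carriage_face (a point): Point straight under the slot's middle on the upper face of the hidden carriage, 30 mm below the deck's surface. The carriage is a flat rigid plate parallel to the deck that does not move. Its one through hole, 17 mm along the slot by 22 mm across it, 26 mm deep, is on the slot's centre line, its centre anywhere within 18 mm either way of the slot's middle; no reading tells where.
- shutter (a joint): How far the shutter has slid along the deck's +y, in m: 0 covers the slot fully, 0.09 is fully open against its stop. It starts between 0 and 0.012, resists with about 3 N and stays where it is left. It is a steel plate 80 mm (y) by 50 mm (x), its top 5 mm above the deck, centred over the slot at 0.
- shutter_tab (a point): Middle of the top edge of the shutter's upright black tab, 39 mm above the deck along its z. The tab is 12 mm thick along the deck's y, 36 mm wide along its x and 34 mm tall, and moves with the shutter; it stands 25 mm to the +y side of the shutter's middle. It can be pinched or pushed.
- lock_pin: The transport pin to use (150 g): the only one with a square head, a black block 22 x 22 mm and 45 mm tall on top of the collar (from 6 to 51 mm above the origin), its faces square to the body's x and y. Its shaft points down, 50 mm long below a steel collar 28 mm in diameter and 6 mm thick. Origin: centre of the collar's underside (60 mm above the table while it stands in the stand), z up along the pin. The shaft is 14 mm in diameter, its foot chamfered by 2 to 3 mm.
- lock_pin_tip (a point): Lowest point of the transport pin, 50 mm below its collar's underside, on its axis.
- stand: Grey block 230 mm (x) by 60 mm (y), 60 mm tall, on a thin foot 260 x 80 mm, fixed on the table, with three upright holes, 75 mm apart along x, holding the three pins by their collars in any order. Pins lift straight out, 50 mm until free. Origin: middle of its underside.
- knob_pin: Another pin, not to be used: round black mushroom knob 32 mm wide, top 51 mm above the origin. Its shaft points down, 50 mm long below a steel collar 28 mm in diameter and 6 mm thick. Origin: centre of the collar's underside (60 mm above the table while it stands in the stand), z up along the pin. 
- tee_key: Another pin, not to be used: T handle, a black bar 68 mm long and 12 mm thick along its y, top 51 mm above the origin. Its shaft points down, 50 mm long below a steel collar 28 mm in diameter and 6 mm thick. Origin: centre of the collar's underside (60 mm above the table while it stands in the stand), z up along the pin. 
- bottle: Bystander: clear bottle, 60 mm wide, 120 mm tall, blue cap. Origin: middle of its underside.
- jar: Bystander: amber jar, 60 mm wide, 70 mm tall. Origin: middle of its underside.
- beaker: Bystander: glass cup, 70 mm wide, 90 mm tall. Origin: middle of its underside.
- dish: Bystander: clear flat round dish, 90 mm wide, 16 mm thick. Origin: middle of its underside.
- slide_box: Bystander: flat blue box 100 x 140 x 35 mm. Origin: middle of its underside.

How it is judged (in metres and radians):
On the way, in this order (a step that is already met when the one before it is completed fails the run):
1. the shutter is slid fully open (within 10 mm of its stop) (value of joint shutter above 0.08 m), for 0.2 s.
2. the square-headed pin's tip is through the slot, more than 20 mm below the deck's surface (z of lock_pin_tip in the frame of deck below -0.02 m and distance between lock_pin_tip and deck below 0.055 m), for 0.1 s.
At the end, for the whole second after the job is handed in: Square-headed pin in the slot, at rest, collar within 3 mm of flat on the deck, tip over 45 mm under its surface, within 0.1 rad of square and 8 mm of the slot's centre line; shutter within 10 mm of fully open; other pins within 10 mm, other bench things within 30 mm of their start (value of joint shutter above 0.08 m and z of lock_pin in the frame of deck between -0.004 and 0.003 m and z of lock_pin_tip in the frame of deck below -0.045 m and x of lock_pin in the frame of deck between -0.008 and 0.008 m and y of lock_pin in the frame of deck between -0.03 and 0.03 m and angle between the z axis of lock_pin and the z axis of deck, either way round below 0.1 rad and linear speed of lock_pin below 0.01 m/s and distance of each of knob_pin, tee_key from where it was at the start of the episode below 0.01 m and distance of each of bottle, jar, beaker, dish, slide_box from where it was at the start of the episode below 0.03 m); the robot touches nothing.
It fails at once if a bystander is knocked away by more than 30 mm or another pin is lifted out or shifted by more than 20 mm (distance of any of knob_pin, tee_key from where it was at the start of the episode above 0.02 m or distance of any of bottle, jar, beaker, dish, slide_box from where it was at the start of the episode above 0.03 m).
It also fails if it takes over 72 s, if anything falls off the work surface, if the arm or the gripper's body presses on something with over 40 N, if the wrist force passes 120 N, or if a joint passes its speed limit or range.

## Working session

There is one attempt and no reset: what is moved stays moved. The work goes in short steps, Python scripts to look and compute and a tool call to move; the robot and the scene stay as the last step left them, time stands still between calls to the robot, and variables do not carry over. Pictures are saved under pics/ and viewed, about 8 in all and at most 12, crops included, and the job is handed in when it is done.

Besides the shell and the picture viewer there is one more tool, called after ">>>" by a JSON object that holds its "api" and its "payload". drive_tool: Moves the arm, as the interface text tells. Scaled input: -1 to 1 covers 0.12 m each way for a shift and 0.5 rad each way for a turn. Its arguments: {"type":"object","properties":{"series":{"type":"string"},"newtons":{"type":"number"}},"required":["series"]}

```bash
mkdir -p pics; python3 - <<'E'
from rig import telemetry, eyes, ctrl, nets
import cv2,numpy as np
s=telemetry.sense(); print({k:np.round(v,3).tolist() for k,v in s.items()}, ctrl.grip_depth)
ims=[]
for n in ["scene","side","wrist"]:
    p=eyes.capture(n); ims.append(p["frame"][:,:,::-1])
    print(n,{k:p[k] for k in p if k not in("frame","view")}); print(np.round(p["view"],4).tolist())
    for t in ["analyser","shutter","shutter_tab","lock_pin","knob_pin","tee_key","stand"]:
        print(t,[(np.round(d["rect"]).tolist(),round(d["confidence"],2)) for d in nets.spot_in(t,p)[:2]])
    cv2.imwrite(f"pics/{n}0.png",cv2.resize(p["frame"][:,:,::-1],(768,576)))
E
```

```text
{'time_s': 0.0, 'joints': [0.894, 0.313, 1.498, -0.0, 1.331, -0.223], 'dq': [-0.001, 0.002, 0.001, 0.001, 0.001, -0.002], 'tau': [0.0, -41.226, -25.975, -0.0, 0.004, -0.0], 'eef_pos': [229.986, 471.651, 230.734], 'ee_rot': [-0.0, 0.225, 0.974, -0.001], 'force': [-0.156, 0.471, -0.037], 'wrist_torque': [-0.077, -0.019, 0.013], 'grip_width': 1.001} 18.700000000000003
scene {'fx': 385.3287010335954, 'fy': 385.3287010335954, 'cx': 257.0866603986867, 'cy': 193.73553426009835, 'shot': 1}
[[-0.8765, 0.4814, 0.0058, 497.1241], [-0.3967, -0.7289, 0.558, 146.1511], [0.2728, 0.4868, 0.8298, -1226.7864], [0.0, 0.0, 0.0, 1.0]]
analyser [([142.0, 131.0, 275.0, 259.0], 0.91), ([268.0, 250.0, 370.0, 332.0], 0.69)]
shutter [([197.0, 160.0, 226.0, 185.0], 0.58)]
shutter_tab [([202.0, 164.0, 226.0, 183.0], 0.61)]
lock_pin [([338.0, 259.0, 360.0, 277.0], 0.67)]
knob_pin [([316.0, 271.0, 330.0, 288.0], 0.68), ([224.0, 282.0, 255.0, 316.0], 0.37)]
tee_key [([284.0, 282.0, 312.0, 308.0], 0.49)]
stand [([269.0, 253.0, 368.0, 334.0], 0.77), ([316.0, 271.0, 328.0, 290.0], 0.7)]
side {'fx': 483.08020456182317,
[... 265 characters left out ...]
 0.7)]
shutter [([247.0, 156.0, 275.0, 171.0], 0.89)]
shutter_tab [([244.0, 154.0, 272.0, 173.0], 0.86)]
lock_pin [([178.0, 229.0, 191.0, 256.0], 0.36)]
knob_pin [([197.0, 246.0, 209.0, 264.0], 0.73), ([248.0, 152.0, 273.0, 174.0], 0.16)]
tee_key [([177.0, 226.0, 189.0, 254.0], 0.71)]
stand [([166.0, 239.0, 214.0, 295.0], 0.63)]
wrist {'fx': 307.9595771412779, 'fy': 307.9595771412779, 'cx': 255.85928079073716, 'cy': 191.58532962189219, 'shot': 3}
[[0.4384, 0.8988, 0.0005, -526.0087], [-0.8641, 0.4216, -0.2748, 36.0975], [-0.2472, 0.12, 0.9615, -378.7783], [0.0, 0.0, 0.0, 1.0]]
analyser []
shutter []
shutter_tab []
lock_pin []
knob_pin []
tee_key []
stand [([167.0, 328.0, 198.0, 349.0], 0.6)]
```

View pics/scene0.png

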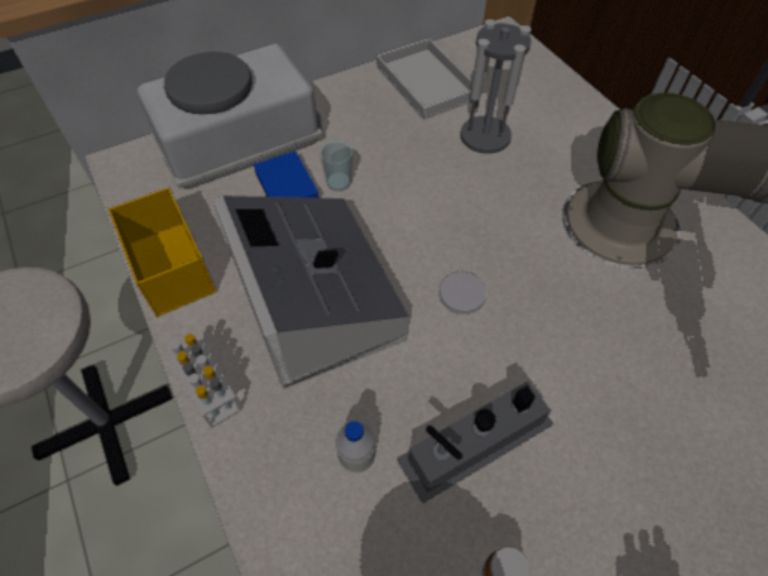

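View pics/side0.png

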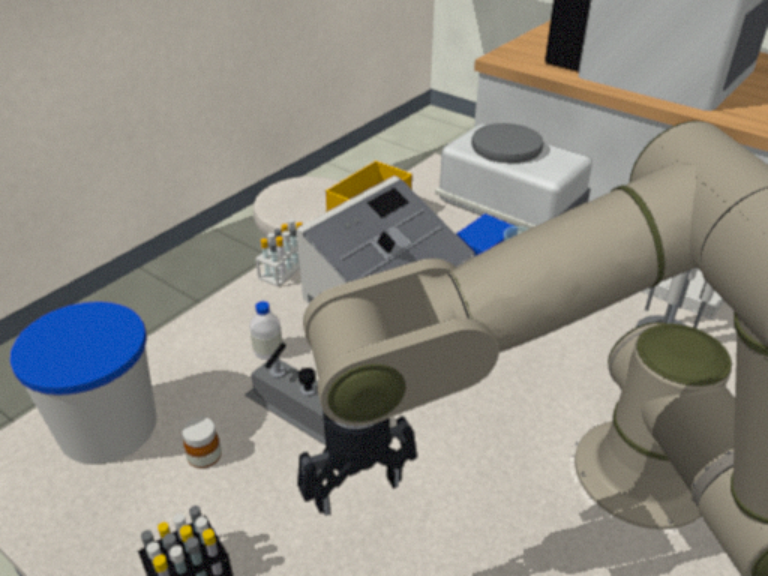

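The scene view shows the analyser (deck corners, 768x576 px: 222,195; 350,200; 408,318; 275,333) with the tab at about 325,258. The stand has the tee at 443,442, the knob at 485,420 and the square head at 523,398, nearest the robot. In the side view the arm hides the square-headed pin.

```bash
cat > h.py <<'E'
import numpy as np, cv2
from scipy.optimize import least_squares
from scipy.spatial.transform import Rotation as R
def proj(c,P):
    P=np.atleast_2d(P); q=P@c["view"][:3,:3].T+c["view"][:3,3]
    return np.c_[c["fx"]*q[:,0]/-q[:,2]+c["cx"], c["fy"]*-q[:,1]/-q[:,2]+c["cy"]]
def ray_z(c,u,v,z):
    V=c["view"]; d=V[:3,:3].T@np.array([(u-c["cx"])/c["fx"],-(v-c["cy"])/c["fy"],-1]); o=-V[:3,:3].T@V[:3,3]
    return o+d*(z-o[2])/d[2]
def place(m,p): # planar pose p=x,y,yaw
    return np.asarray(m,float)@R.from_euler('z',p[2]).as_matrix().T+[p[0],p[1],0]
def fit(obs,p0): # obs: list of (cam, model pts, px)
    f=lambda p: np.concatenate([(proj(c,place(m,p))-np.asarray(u)).ravel() for c,m,u in obs])
    r=least_squares(f,p0,loss="soft_l1"); return r.x,np.round(r.fun,1)
s25,c25=np.sin(np.radians(25)),np.cos(np.radians(25))
DX=np.array([c25,0,s25]);DZ=np.array([-s25,0,c25])
def deck(x,y,z): return np.array([0,0,136.5])+x*DX+np.array([0,y,0])+z*DZ
E
python3 - <<'E'
from h import *
from rig import eyes
c=eyes.capture("scene");d=eyes.capture("side")
A=[[120,-150,188],[-120,-150,85],[-120,150,85],[120,150,188],[120,150,0],[-120,150,0]]
u=np.array([[222,195],[350,200],[408,318],[275,333],[288,382],[405,345]])/1.5
p,r=fit([(c,A,u)],[600,0,0]);print(p,r)
tab=np.array([325,250])/1.5
S=[[115,30,60],[115,-30,60],[-115,30,60],[-115,-30,60]]
# pins
for n,q,z in [("tee",(443,442),108),("knob",(485,417),108),("sq",(523,394),110)]:
    print(n,ray_z(c,q[0]/1.5,q[1]/1.5,z))
f=c["frame"]
a=cv2.resize(f[100:260,130:290,::-1],(560,560),interpolation=cv2.INTER_CUBIC)
b=cv2.resize(f[240:340,255:395,::-1],(784,560),interpolation=cv2.INTER_CUBIC)
cv2.imwrite("pics/a.png",a);cv2.imwrite("pics/b.png",b)
E
```

```text
[ 636.77007438 -124.40334049  -44.09608944] [-0.8 -0.1  1.5 -1.6  3.5 -0.3 -4.7  0.4 -1.7  3.3  4.1 -2.2]
tee [611.75716134 254.43202812 108.        ]
knob [535.96522641 252.00645643 108.        ]
sq [464.44513471 249.7103459  110.        ]
```

View pics/b.png

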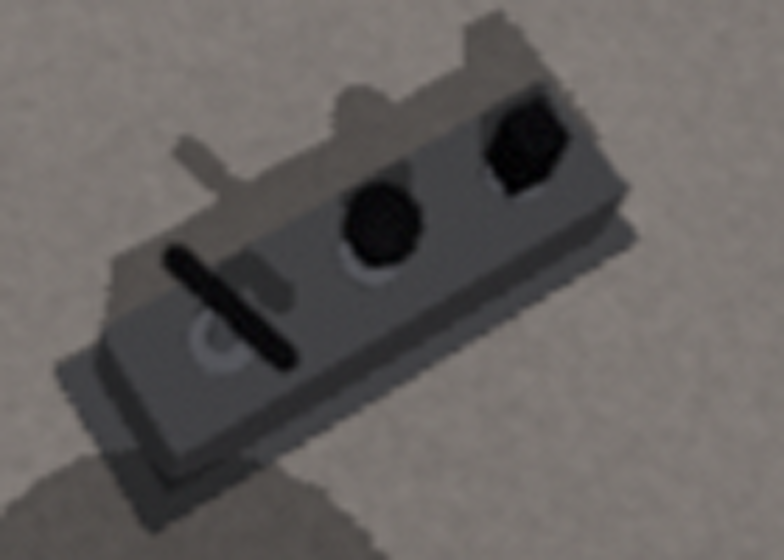

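The crop shows the square head at about (527,145), turned a little from the stand's axis, with the knob in the middle and the tee at the far end. I'll move above the stand for a close look with the wrist camera on the way to the deck.

>>> {"api": "drive_tool", "payload": {"series": "-0.89 -0.25 -0.05 0 0 0 1;-0.89 -0.25 -0.05 0 0 0 1;-0.89 -0.25 -0.05 0 0 0 1;-0.89 -0.25 -0.05 0 0 0 1"}}

```text
time_s: 1.7
eef_pos: [314.0, 397.3, 237.4]
ee_rot: [0.0, 0.226, 0.974, 0.0]
force: [-0.2, -0.2, 0.8]
grip_width: 1.0
```

>>> {"api": "drive_tool", "payload": {"series": "-0.89 -0.25 -0.05 0 0 0 1;-0.89 -0.25 -0.05 0 0 0 1;-0.89 -0.25 -0.05 0 0 0 1;-0.89 -0.25 -0.05 0 0 0 1"}}

```text
time_s: 2.1
eef_pos: [396.8, 323.4, 243.2]
ee_rot: [-0.0, 0.227, 0.974, 0.0]
force: [0.7, 0.5, 0.1]
grip_width: 1.001
```

>>> {"api": "drive_tool", "payload": {"series": "-0.89 -0.25 -0.05 0 0 -0.3 1;-0.89 -0.25 -0.05 0 0 -0.6 1;-0.89 -0.25 -0.05 0 0 -0.9 1;-0.89 -0.25 -0.05 0 0 -0.9 1;-0.89 -0.25 -0.05 0 0 -0.9 1;-0.89 -0.25 -0.05 0 0 -0.9 1;-0.89 -0.25 -0.05 0 0 -0.9 1"}}

```text
time_s: 2.8
eef_pos: [478.4, 250.5, 249.3]
ee_rot: [-0.0, 0.004, 1.0, 0.0]
force: [-0.1, -0.7, -0.8]
grip_width: 1.001
```

```bash
cat >> h.py <<'E'
def tool():
    from rig import telemetry
    s=telemetry.sense(); q=s["ee_rot"]; return np.array(s["eef_pos"]),R.from_quat([q[1],q[2],q[3],q[0]]),s
def frame(yaw,tilt=0,spin=0): # tool pointing down/tilted; x to robot, y left; spin about tool z
    B=np.array([[-1,0,0],[0,1,0],[0,0,-1.]]).T
    return R.from_euler('z',yaw)*R.from_euler('y',-tilt)*R.from_matrix(B)*R.from_euler('z',spin)
def plan(pos,rot=None):
    p,r,s=tool(); rot=rot or r
    print("t",round(s["time_s"],2),"tcp",p.round(1),"F",np.round(s["force"],1),"w",round(s["grip_width"],3))
    print("shift",((r.inv().apply(np.array(pos)-p))/120).round(3),"turn",((r.inv()*rot).as_rotvec()/.5).round(3))
def snap(name,out):
    from rig import eyes
    import pickle
    c=eyes.capture(name); pickle.dump(c,open(out+".pkl","wb"))
    cv2.imwrite(f"pics/{out}.png",cv2.resize(c["frame"][:,:,::-1],(768,576),interpolation=cv2.INTER_CUBIC)); return c
E
python3 - <<'E'
from h import *
snap("wrist","w1"); plan([470,250,250],frame(0))
E
```

```text
t 2.85 tcp [478.6 250.3 249.3] F [-0.4 -0.  -0.4] w 1.0
shift [ 0.071 -0.003 -0.006] turn [ 0.001 -0.001 -0.015]
```

View pics/w1.png

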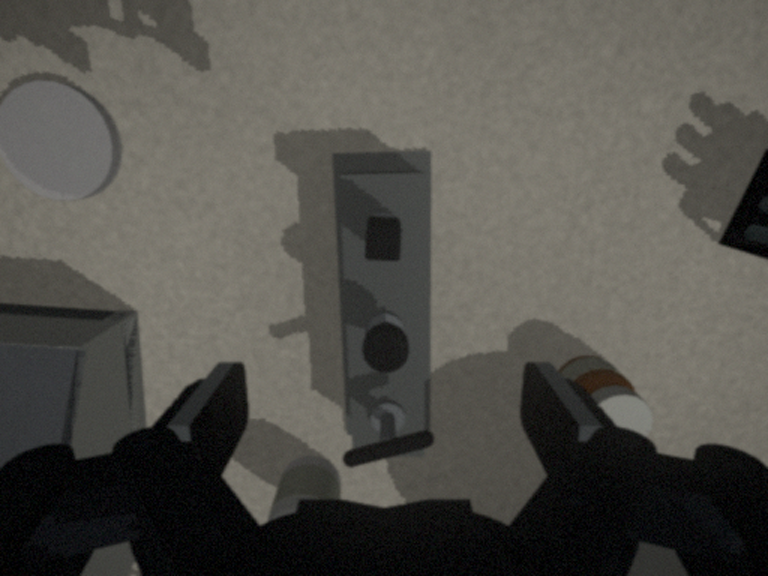

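Wrist view: the square head is at (383,238) (768-scale), slightly rotated, with the knob at (385,347) and the tee at (390,450). The stand is nearly aligned with world x. I'll fit the head silhouette numerically.

```bash
cat >> h.py <<'E'
def fithead(c,p0,box):
    from scipy.optimize import minimize
    g=c["frame"].max(2).astype(float); x0,y0,x1,y1=box
    S=8; g=cv2.resize(g[y0:y1,x0:x1],None,fx=S,fy=S,interpolation=cv2.INTER_CUBIC)
    m=(g<THR).astype(np.uint8)
    n,l,st,_=cv2.connectedComponentsWithStats(m); k=1+np.argmax(st[1:,4]); m=(l==k).astype(np.uint8)
    M=[[a*11,b*11,z] for a in(-1,1) for b in(-1,1) for z in(66,111)]
    def cost(p):
        u=(proj(c,place(M,p))-[x0,y0]+.5)*S-.5
        h=cv2.convexHull((u*16).round().astype(np.int32).reshape(-1,1,2)); w=np.zeros_like(m); cv2.fillConvexPoly(w,h,1,shift=4)
        return (w!=m).sum()/m.sum()
    best=min((minimize(cost,[p0[0],p0[1],a],method="Nelder-Mead",options=dict(initial_simplex=[[p0[0],p0[1],a],[p0[0]+4,p0[1],a],[p0[0],p0[1]+4,a],[p0[0],p0[1],a+.2]])) for a in np.radians([-40,-25,-10,5,20,35])),key=lambda r:r.fun)
    return best.x,best.fun,m
THR=33
E
python3 - <<'E'
import h; from h import *; import pickle
c=pickle.load(open("w1.pkl","rb"))
g=c["frame"].max(2); print(g[138:182:3,236:276:2])
for t in (25,33,40):
    h.THR=t; x,f,m=fithead(c,(464,250),(236,138,276,182)); print(t,x,np.degrees(x[2]),f,m.sum()/64)
E
```

```text
[[48 50 49 52 53 51 53 52 53 55 56 64 72 71 70 68 71 72 71 70]
 [50 55 48 50 52 51 51 49 51 52 52 56 55 67 68 72 71 68 72 72]
 [48 51 48 51 45 39 36 40 44 40 48 47 51 50 60 71 72 68 68 71]
 [51 50 51 47 44 29 23 19 24 26 26 27 25 23 34 50 69 71 68 70]
 [51 55 49 50 38 34 24 27 20 25 29 25 23 30 26 38 67 72 70 70]
 [47 48 54 48 39 32 26 26 30 24 30 31 28 30 29 31 57 71 73 71]
 [56 54 48 49 40 31 30 27 25 34 28 28 31 26 30 40 66 72 71 72]
 [66 69 56 51 29 28 28 30 27 29 31 31 34 32 32 42 65 74 72 75]
 [74 71 68 64 37 27 26 28 28 31 31 35 27 32 29 39 64 70 70 72]
 [67 70 69 66 31 26 26 30 35 25 31 27 28 33 31 41 66 69 70 70]
 [69 71 69 62 37 30 23 33 27 31 28 21 32 26 32 44 68 71 70 68]
 [72 68 70 67 31 25 27 26 32 23 26 29 33 31 36 51 68 71 72 72]
 [68 66 66 71 64 63 63 65 60 60 60 58 58 60 59 71 72 71 72 70]
 [68 69 71 72 68 67 68 68 68 72 68 67 69 70 68 67 69 72 66 69]
 [72 65 72 67 69 70 67 71 67 72 68 66 67 70 68 70 71 69 68 72]]
25 [4.78666667e+02 2.12666667e+02 3.68534966e-01] 21.11549814728776 1.0 11.546875
33 [ 4.60605183e+02  2.50353021e+02 -1.78785802e-01] -10.243671903842111 0.2773142743244398 548.734375
40 [460.65458966 250.50601889   1.57460053] 90.21796500806107 0.1250250150090054 624.625
```

>>> {"api": "drive_tool", "payload": {"series": "-0.2 -0.78 -0.1 0 0 0 1;-0.2 -0.78 -0.1 0 0 0 1;-0.2 -0.78 -0.1 0 0 0 1"}}

```text
time_s: 3.15
eef_pos: [502.9, 153.0, 262.0]
ee_rot: [0.001, 0.006, 1.0, -0.0]
force: [-0.5, 1.2, 0.2]
grip_width: 1.003
```

>>> {"api": "drive_tool", "payload": {"series": "-0.2 -0.78 -0.1 0 0 0 1;-0.2 -0.78 -0.1 0 0 0 1;-0.2 -0.78 -0.1 0 0 0 1"}}

```text
time_s: 3.45
eef_pos: [526.6, 55.6, 274.5]
ee_rot: [0.001, 0.009, 1.0, -0.001]
force: [-0.3, 0.1, -0.9]
grip_width: 0.999
```

>>> {"api": "drive_tool", "payload": {"series": "-0.2 -0.78 -0.1 0 0 0 1;-0.2 -0.78 -0.1 0 0 0 1;-0.2 -0.78 -0.1 0 0 0 1;-0.2 -0.78 -0.1 0 0 0 1"}}

```text
time_s: 3.85
eef_pos: [548.9, -38.1, 286.4]
ee_rot: [0.001, 0.01, 1.0, -0.0]
force: [-0.1, 0.2, 0.1]
grip_width: 1.002
```

```bash
python3 - <<'E'
from h import *
r=frame(-.114,np.radians(25)); print(r.as_matrix().round(2))
plan([570,-115,275],r)
E
```

```text
[[-0.9   0.11  0.42]
 [ 0.1   0.99 -0.05]
 [-0.42  0.   -0.91]]
t 3.85 tcp [548.9 -38.1 286.4] F [-0.1  0.2  0.1] w 1.002
shift [-0.188 -0.637  0.096] turn [ 0.04  -0.868  0.187]
```

>>> {"api": "drive_tool", "payload": {"series": "-0.06 -0.2 0.03 0.01 -0.28 0.06 0;-0.12 -0.4 0.06 0.03 -0.56 0.12 0;-0.19 -0.64 0.1 0.04 -0.87 0.19 0;-0.19 -0.64 0.1 0.04 -0.87 0.19 0;-0.19 -0.64 0.1 0.04 -0.87 0.19 0;-0.19 -0.64 0.1 0.04 -0.87 0.19 0;-0.19 -0.64 0.1 0.04 -0.87 0.19 0"}}

```text
time_s: 4.55
eef_pos: [570.8, -114.1, 274.9]
ee_rot: [0.217, 0.055, 0.975, -0.012]
force: [0.4, 0.6, -0.3]
grip_width: 0.002
```

```bash
python3 - <<'E'
from h import *
c=snap("wrist","w2"); plan([570,-115,275],frame(-.114,np.radians(25)))
for n,P in [("slot",deck(0,0,0)),("tabtop",deck(0,30,39)),("corner",deck(-121,150,0)),("corner-",deck(-121,-150,0))]: print(n,proj(c,place([P],[637,-124,-.114]))*1.5)
E
```

```text
t 4.6 tcp [ 570.7 -114.3  274.8] F [-0.3 -0.2 -0.2] w 0.004
shift [ 0.004 -0.006 -0.004] turn [ 0.001  0.002 -0.   ]
slot [[379.00166528 267.32004034]]
tabtop [[430.29485384 283.09225789]]
corner [[633.75406028  66.79120457]]
corner- [[122.73278199  66.68357063]]
```

View pics/w2.png

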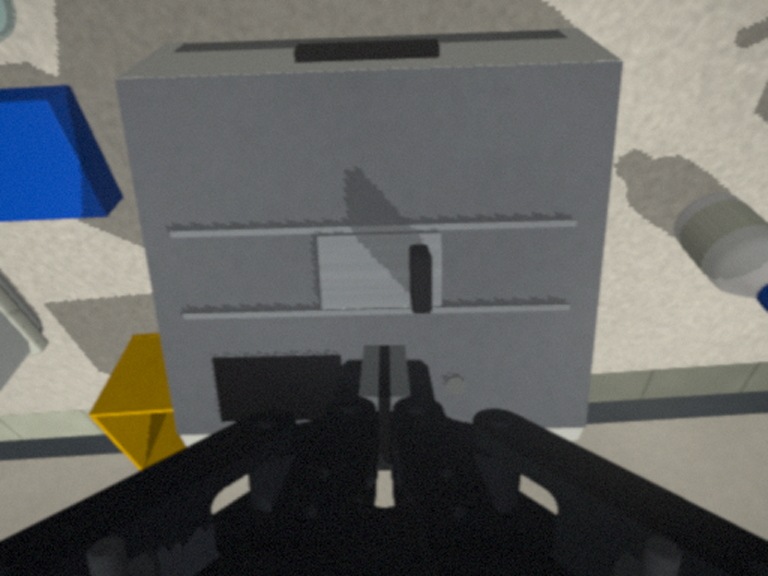

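Clear view of the deck: front corners at (120,80) and (621,62), back corners near (183,433) and (585,428). The shutter plate corners are (316,236), (440,234), (441,307) and (319,309), and the tab is at (421,278).

```bash
python3 - <<'E'
from h import *; import pickle
c=pickle.load(open("w2.pkl","rb"))
D=[deck(-121,-150,0),deck(-121,150,0),deck(121,150,0),deck(121,-150,0)]
u=np.array([[120,80],[621,62],[585,430],[183,434],[316,236],[440,234],[441,307],[319,309],[421,247]])/1.5
w=np.array([1,1,.6,.6,1,1,1,1,1])[:,None]
def f(q):
    s=q[3]; P=D+[deck(-25,s-40,5),deck(-25,s+40,5),deck(25,s+40,5),deck(25,s-40,5),deck(-18,s+25,39)]
    return ((proj(c,place(P,q[:3]))-u)*w).ravel()
r=least_squares(f,[637,-124,-.114,0],loss="soft_l1"); print(r.x,r.fun.round(1).reshape(-1,2).tolist())
A=r.x[:3]; np.save("A.npy",A); s=r.x[3]
rot=frame(A[2],np.radians(25))
for y in (-10+s,): 
    plan(place([deck(0,y-5,60)],A)[0],rot)
    plan(place([deck(0,y-5,22)],A)[0],rot)
    print("tabmid",place([deck(0,s+25,39)],A)[0])
E
```

```text
[ 6.39294742e+02 -1.26680264e+02 -8.08753877e-02  2.56929532e+00] [[-1.7, 0.2], [2.5, 0.4], [0.8, -1.5], [-1.6, 0.0], [-0.5, -0.1], [0.5, -1.1], [-0.4, -0.0], [1.1, 0.6], [-0.3, 5.3]]
t 4.6 tcp [ 570.7 -114.3  274.8] F [-0.3 -0.2 -0.2] w 0.004
shift [-0.041 -0.148  0.791] turn [-0.027  0.002 -0.06 ]
t 4.6 tcp [ 570.7 -114.3  274.8] F [-0.3 -0.2 -0.2] w 0.004
shift [-0.04  -0.144  1.107] turn [-0.027  0.002 -0.06 ]
tabmid [625.09375129 -97.8695376  171.84600369]
```

>>> {"api": "drive_tool", "payload": {"series": "-0.04 -0.15 0.35 -0.03 0 -0.06 0;-0.04 -0.15 0.7 -0.03 0 -0.06 0;-0.04 -0.15 0.95 -0.03 0 -0.06 0;-0.04 -0.15 1 -0.03 0 -0.06 0;-0.04 -0.14 1 -0.03 0 -0.06 0"}}

```text
time_s: 5.1
eef_pos: [623.7, -136.8, 167.9]
ee_rot: [0.216, 0.039, 0.976, -0.008]
force: [-0.3, -0.3, -0.5]
grip_width: 0.005
```

>>> {"api": "drive_tool", "payload": {"series": "0 0 0.1 0 0 0 0;0 0 0.1 0 0 0 0;0 0.15 0.1 0 0 0 0;0 0.25 0.1 0 0 0 0;0 0.35 0.1 0 0 0 0;0 0.45 0.1 0 0 0 0;0 0.55 0.1 0 0 0 0;0 0.65 0.1 0 0 0 0;0 0.7 0.1 0 0 0 0;0 0.7 0.1 0 0 0 0"}}

```text
time_s: 6.1
eef_pos: [635.6, -52.5, 157.5]
ee_rot: [0.216, 0.038, 0.976, -0.007]
force: [0.2, -0.5, -0.2]
grip_width: -0.002
```

```bash
python3 - <<'E'
from h import *
A=np.load("A.npy"); snap("wrist","w3"); snap("scene","s3")
p,r,s=tool(); q=R.from_euler('z',-A[2]).apply(p-[A[0],A[1],0])-[0,0,136.5]; print("deck xyz",[q@DX,q[1],q@DZ])
plan(place([deck(0,95,22)],A)[0],frame(A[2],np.radians(25)))
E
```

```text
deck xyz [np.float64(-0.19373034963390984), np.float64(72.89953770855092), np.float64(22.871516485783992)]
t 6.2 tcp [635.4 -53.2 157.1] F [0.1 0.  0.2] w 0.006
shift [-0.002  0.184  0.008] turn [ 0.005 -0.001  0.001]
```

>>> {"api": "drive_tool", "payload": {"series": "0 0.04 0 0 0 0 0;0 0.08 0 0 0 0 0;0 0.12 0 0 0 0 0"}}

```text
time_s: 6.5
eef_pos: [636.5, -38.9, 157.1]
ee_rot: [0.216, 0.039, 0.976, -0.008]
force: [0.3, -3.4, -1.5]
grip_width: -0.002
```

>>> {"api": "drive_tool", "payload": {"series": "0 0.03 0 0 0 0 0;0 0.06 0 0 0 0 0"}}

```text
time_s: 6.7
eef_pos: [637.1, -32.4, 157.1]
ee_rot: [0.216, 0.039, 0.976, -0.009]
force: [-2.6, -25.4, -2.4]
grip_width: -0.003
```

```bash
python3 - <<'E'
from h import *
A=np.load("A.npy"); snap("wrist","w4")
p,r,s=tool(); q=R.from_euler('z',-A[2]).apply(p-[A[0],A[1],0])-[0,0,136.5]; print("deck xyz",[q@DX,q[1],q@DZ],s["force"])
E
```

```text
deck xyz [np.float64(-0.19455422679022927), np.float64(93.40468437596702), np.float64(22.776367963830662)] [ -2.40225931 -11.99019852  -0.33895945]
```

View pics/w4.png

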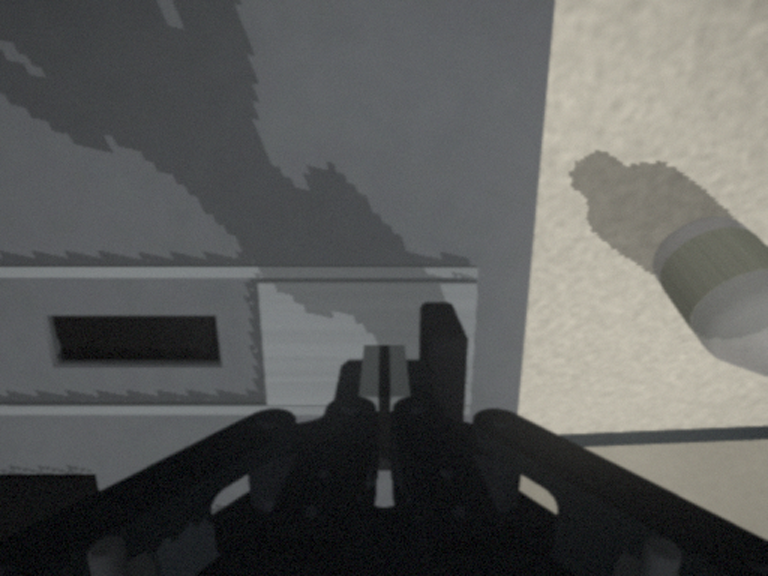

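The shutter is open against its stop: force rose to 25 N and the slot is exposed, with corners (52,317), (215,317), (220,361) and (57,366). I'll refine the deck pose from this.

```bash
python3 - <<'E'
from h import *; import pickle
c=pickle.load(open("w4.pkl","rb")); b=pickle.load(open("w2.pkl","rb"))
Q=lambda o:[deck(-10,-32,o),deck(-10,32,o),deck(10,32,o),deck(10,-32,o),deck(-25,50,5+o),deck(25,50,5+o),deck(-25,130,5+o)]
u4=np.array([[52,317],[215,317],[220,361],[57,366],[258,283],[265,404],[477,283]])/1.5
D=lambda o:[deck(-121,-150,o),deck(-121,150,o),deck(121,150,o),deck(121,-150,o)]
u2=np.array([[120,80],[621,62],[585,430],[183,434]])/1.5
for use in (0,1):
    def f(q):
        e=(proj(c,place(Q(q[3]),q[:3]))-u4).ravel()
        if use: e=np.r_[e,.6*(proj(b,place(D(q[3]),q[:3]))-u2).ravel()]
        return e
    r=least_squares(f,[639,-126,-.08,0],loss="soft_l1"); print(r.x,r.fun.round(1).reshape(-1,2).tolist())
    print("slot",place([deck(0,0,r.x[3])],r.x[:3]))
np.save("A4.npy",r.x)
A=r.x[:3]
plan([470,250,260],frame(0))
E
```

```text
[ 6.39544937e+02 -1.28555721e+02 -8.22749854e-02 -1.36353405e+00] [[-2.3, -0.3], [0.6, -0.1], [0.5, 2.4], [1.0, -1.1], [-1.0, -0.3], [0.6, 0.7], [-0.5, -0.0]]
slot [[ 640.11924254 -128.60307855  135.26421848]]
[ 6.39499376e+02 -1.28356222e+02 -8.05463844e-02 -1.08173416e+00] [[-2.4, -0.1], [0.6, -0.1], [0.7, 2.5], [1.0, -0.9], [-0.9, -0.4], [0.8, 0.8], [-0.0, -0.3], [-1.6, 0.5], [-0.1, 0.6], [-0.4, -1.7], [-2.1, -0.2]]
slot [[ 639.95505395 -128.39300526  135.51961591]]
t 6.75 tcp [637.1 -32.8 157.1] F [ -2.4 -12.   -0.3] w -0.004
shift [ 1.065  2.237 -1.445] turn [-0.037  0.871 -0.156]
```

>>> {"api": "drive_tool", "payload": {"series": "0 -0.06 0 0 0 0 0;0 -0.06 -0.3 0 0 0 0;0 -0.06 -0.6 0 0 0 0;0 -0.06 -0.95 0 0 0 0;0 -0.06 -0.95 0 0 0 0"}}

```text
time_s: 7.25
eef_pos: [589.0, -35.8, 266.3]
ee_rot: [0.22, 0.038, 0.975, -0.01]
force: [0.5, 0.3, -0.5]
grip_width: -0.001
```

```bash
python3 - <<'E'
from h import *
plan([560,65,255],frame(0)); plan([462,250,195],frame(0))
E
```

```text
t 7.25 tcp [589.  -35.8 266.3] F [ 0.5  0.3 -0.5] w -0.001
shift [ 0.317  0.818 -0.049] turn [-0.04   0.889 -0.155]
t 7.25 tcp [589.  -35.8 266.3] F [ 0.5  0.3 -0.5] w -0.001
shift [ 1.375  2.292 -0.004] turn [-0.04   0.889 -0.155]
```

>>> {"api": "drive_tool", "payload": {"series": "0.1 0.27 -0.02 -0.01 0.28 -0.05 0.5;0.2 0.54 -0.04 -0.03 0.56 -0.1 1;0.32 0.82 -0.05 -0.04 0.89 -0.15 1;0.32 0.82 -0.05 -0.04 0.89 -0.15 1;0.32 0.82 -0.05 -0.04 0.89 -0.15 1;0.32 0.82 -0.05 -0.04 0.89 -0.15 1"}}

```text
time_s: 7.85
eef_pos: [559.6, 64.7, 254.5]
ee_rot: [-0.0, 0.001, 1.0, 0.0]
force: [0.1, 0.1, -0.7]
grip_width: 0.995
```

>>> {"api": "drive_tool", "payload": {"series": "0.41 0.77 0.25 0 0 0 1;0.41 0.77 0.25 0 0 0 1;0.41 0.77 0.25 0 0 0 1;0.41 0.77 0.25 0 0 0 1"}}

```text
time_s: 8.25
eef_pos: [510.1, 157.5, 224.6]
ee_rot: [0.0, 0.001, 1.0, 0.0]
force: [0.8, 0.2, 0.6]
grip_width: 1.002
```

>>> {"api": "drive_tool", "payload": {"series": "0.41 0.77 0.25 0 0 0 1;0.41 0.77 0.25 0 0 0 1;0.41 0.77 0.25 0 0 0 1;0.41 0.77 0.25 0 0 0 1;0.41 0.77 0.25 0 0 0 1"}}

```text
time_s: 8.75
eef_pos: [462.5, 248.7, 195.4]
ee_rot: [0.001, 0.002, 1.0, 0.0]
force: [-0.1, -0.2, -0.7]
grip_width: 1.0
```

```bash
python3 - <<'E'
import h; from h import *
c=snap("wrist","w5"); u=proj(c,[462,250,90])[0]; print(u*1.5)
B=[int(u[0]-45),int(u[1]-45),int(u[0]+45),int(u[1]+45)]
c2=dict(c); c2["frame"]=cv2.GaussianBlur(c["frame"],(0,0),.7)
for t in (40,45,50):
    h.THR=t; x,f,m=fithead(c2,(462,250),B); print(t,x,np.degrees(x[2]),f,m.sum()/64)
plan([x[0],x[1],195],frame(0))
E
```

```text
[384.77053955 282.68097396]
40 [ 4.60517314e+02  2.50100760e+02 -8.69482320e-02] -4.981766727821349 0.10363402101864357 1006.546875
45 [ 4.60673573e+02  2.50261316e+02 -4.42673024e-02] -2.5363295976530273 0.05883568518627856 1058.5625
50 [ 4.6076093e+02  2.5037696e+02 -3.6975219e-02] -2.1185239968949925 0.38712075745496566 1744.328125
t 8.8 tcp [462.5 248.6 195.3] F [-0.4 -0.8 -0.2] w 0.995
shift [0.014 0.015 0.003] turn [ 0.002  0.005 -0.008]
```

View pics/w5.png

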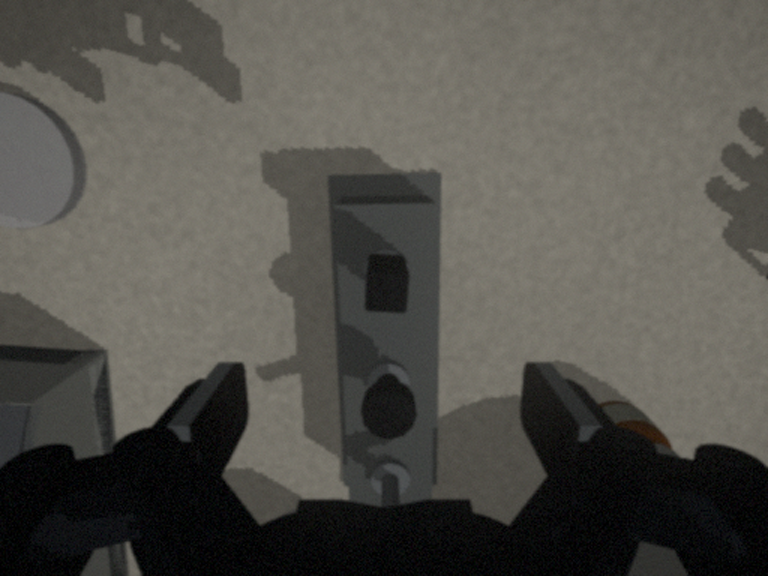

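The head is at about (388,283) in the wrist view. The fit gives (460.7, 250.3) with yaw about -0.06 rad. Now aligning and descending.

>>> {"api": "drive_tool", "payload": {"series": "0.015 0.014 0.25 0 0 0.1 1;0.015 0.014 0.35 0 0 0.1 1;0.015 0.014 0.35 0 0 0.1 1;0.015 0.014 0.35 0 0 0.1 1"}}

```text
time_s: 9.2
eef_pos: [461.5, 249.9, 154.1]
ee_rot: [0.002, 0.027, 1.0, 0.0]
force: [-0.1, 0.6, 1.3]
grip_width: 1.001
```

```bash
python3 - <<'E'
from h import *
plan([460.7,250.3,72],frame(-.06))
E
```

```text
t 9.2 tcp [461.5 249.9 154.1] F [-0.1  0.6  1.3] w 1.001
shift [0.009 0.002 0.684] turn [0.002 0.006 0.012]
```

>>> {"api": "drive_tool", "payload": {"series": "0.01 0 0.25 0 0 0.01 1;0.01 0 0.5 0 0 0.01 1;0.01 0 0.68 0 0 0.01 1;0.01 0 0.68 0 0 0.01 1;0.01 0 0.68 0 0 0.01 0;0.01 0 0.68 0 0 0.01 0;0.01 0 0.68 0 0 0.01 0;0.01 0 0.68 0 0 0.01 0;0.01 0 0.68 0 0 0.01 0;0.01 0 0.68 0 0 0.01 0", "newtons": 80}}

```text
time_s: 10.2
eef_pos: [461.0, 250.1, 73.3]
ee_rot: [0.002, 0.029, 1.0, 0.001]
force: [-0.3, -0.4, 6.8]
grip_width: 0.25
```

>>> {"api": "drive_tool", "payload": {"series": "0 0 -0.15 0 0 0 0;0 0 -0.3 0 0 0 0;0 0 -0.5 0 0 0 0;0 0 -0.75 0 0 0 0;0 0 -1 0 0 0 0;0 0 -1 0 0 0 0;0 0 -1 0 0 0 0"}}

```text
time_s: 10.9
eef_pos: [460.3, 249.9, 193.0]
ee_rot: [0.002, 0.029, 1.0, 0.001]
force: [-0.1, -0.8, -1.9]
grip_width: 0.252
```

```bash
python3 - <<'E'
from h import *
q=np.load("A4.npy"); print(q)
snap("side","side6"); c=snap("wrist","w6")
plan([500,150,245],frame(0)); 
E
```

```text
[ 6.39499376e+02 -1.28356222e+02 -8.05463844e-02 -1.08173416e+00]
t 11.0 tcp [459.8 249.8 191.9] F [-0.1 -0.5 -1.5] w 0.247
shift [-0.384 -0.81  -0.442] turn [ 0.001  0.004 -0.118]
```

View pics/w6.png

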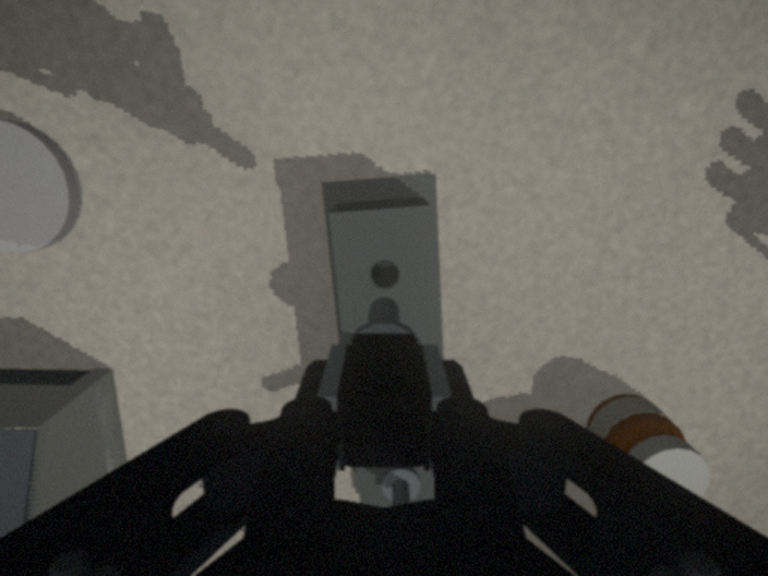

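The pin is held, and its tip is at about (385,300) in the wrist view. The knob and tee stay in the stand. Carrying it to the deck.

>>> {"api": "drive_tool", "payload": {"series": "-0.1 -0.2 -0.45 0 0 0 0;-0.25 -0.5 -0.6 0 0 -0.06 0;-0.38 -0.8 -0.6 0 0 -0.11 0;-0.38 -0.8 -0.6 0 0 -0.11 0;-0.38 -0.8 -0.6 0 0 -0.11 0"}}

```text
time_s: 11.5
eef_pos: [499.4, 150.7, 262.6]
ee_rot: [-0.0, 0.003, 1.0, 0.0]
force: [0.1, -0.1, -1.1]
grip_width: 0.252
```

>>> {"api": "drive_tool", "payload": {"series": "-0.2 -0.4 0 0 0 0 0;-0.3 -0.8 0 0 0 0 0;-0.3 -0.8 0 0 0 0 0;-0.3 -0.8 0 0 0 0 0"}}

```text
time_s: 11.9
eef_pos: [534.6, 54.7, 261.5]
ee_rot: [-0.001, 0.003, 1.0, 0.001]
force: [-0.4, 0.5, -1.3]
grip_width: 0.249
```

>>> {"api": "drive_tool", "payload": {"series": "-0.15 -0.4 0 0 0 0 0;-0.2 -0.8 0 0 0 0 0;-0.2 -0.8 0 0 0 0 0;-0.2 -0.8 0 0 0 0 0"}}

```text
time_s: 12.3
eef_pos: [557.7, -40.3, 260.8]
ee_rot: [-0.002, 0.003, 1.0, 0.001]
force: [0.4, -0.5, -1.5]
grip_width: 0.243
```

```bash
python3 - <<'E'
from h import *
q=np.load("A4.npy")
plan(place([deck(0,-5,63.3+40+q[3])],q[:3])[0],frame(q[2],np.radians(25)))
E
```

```text
t 12.3 tcp [557.7 -40.3 260.8] F [ 0.4 -0.5 -1.5] w 0.243
shift [-0.325 -0.745  0.261] turn [ 0.036 -0.88   0.145]
```

>>> {"api": "drive_tool", "payload": {"series": "-0.1 -0.25 -0.05 0.01 -0.28 0.05 0;-0.2 -0.5 -0.05 0.02 -0.56 0.1 0;-0.32 -0.74 0 0.04 -0.88 0.14 0;-0.32 -0.74 0.15 0.04 -0.88 0.14 0;-0.32 -0.74 0.26 0.04 -0.88 0.14 0;-0.32 -0.74 0.26 0.04 -0.88 0.14 0;-0.32 -0.74 0.26 0.04 -0.88 0.14 0"}}

```text
time_s: 13.0
eef_pos: [595.8, -127.5, 229.8]
ee_rot: [0.216, 0.037, 0.976, -0.009]
force: [0.4, 0.2, -1.1]
grip_width: 0.246
```

```bash
cat >> h.py <<'E'
def dk(p=None):
    q=np.load("A4.npy"); p0,r,s=tool(); p=p0 if p is None else p
    v=R.from_euler('z',-q[2]).apply(p-[q[0],q[1],0])-[0,0,136.5]; return np.array([v@DX,v[1],v@DZ-q[3]]).round(1)
E
python3 - <<'E'
from h import *
q=np.load("A4.npy")
c=snap("wrist","w7"); p,r,s=tool(); tip=p+r.apply([0,0,63.3])
print("tcp",dk(),"tip",dk(tip),"tip px",proj(c,[tip])*1.5,"slot px",(proj(c,place([deck(a,b,q[3]) for a,b in((-10,-32),(-10,32),(10,32),(10,-32),(0,0))],q[:3]))*1.5).round().tolist())
plan(place([deck(0,-5,63.3+40+q[3])],q[:3])[0],frame(q[2],np.radians(25)))
E
```

```text
tcp [  0.2  -3.1 104.4] tip [ 0.3 -3.1 41.1] tip px [[381.39999114 308.9384298 ]] slot px [[329.0, 267.0], [446.0, 267.0], [444.0, 302.0], [330.0, 302.0], [387.0, 285.0]]
t 13.05 tcp [ 596.  -127.9  230.2] F [ 0.8  0.5 -2. ] w 0.248
shift [ 0.002 -0.016  0.009] turn [-0.001  0.002  0.01 ]
```

View pics/w7.png

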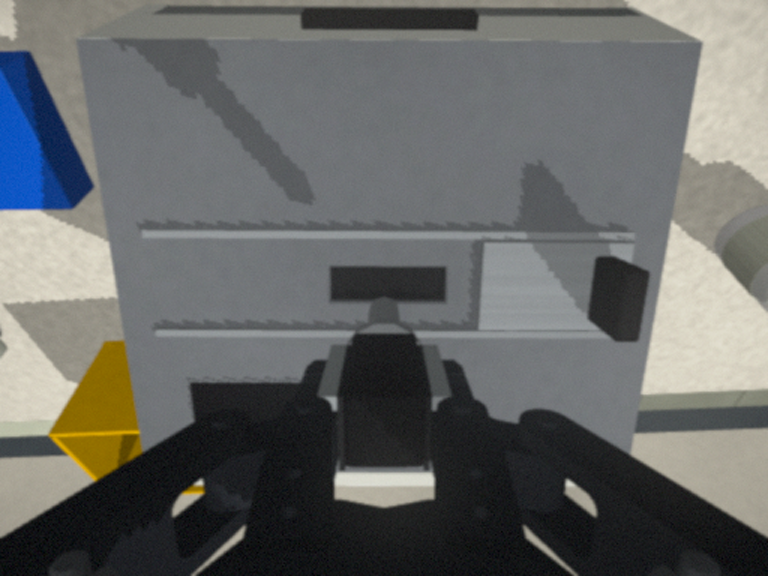

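The slot shows at (330–446, 267–301), exactly where predicted. The tip is at about (384,305), on the centre line by the fit. Next: move to the -y end of the slot and go down through the lip.

>>> {"api": "drive_tool", "payload": {"series": "0 -0.16 0 0 0 0.01 0;0 -0.16 0 0 0 0.01 0;0 -0.16 0.15 0 0 0.01 0;0 -0.16 0.3 0 0 0.01 0;0 -0.16 0.4 0 0 0.01 0;0 -0.16 0.48 0 0 0.01 0;0 -0.16 0.54 0 0 0.01 0;0 -0.16 0.54 0 0 0.01 0;0 -0.16 0.54 0 0 0.01 0"}}

```text
time_s: 13.95
eef_pos: [622.0, -149.3, 172.0]
ee_rot: [0.217, 0.039, 0.975, -0.009]
force: [-0.8, 0.7, -1.3]
grip_width: 0.248
```

```bash
cat >> h.py <<'E'
def st():
    p,r,s=tool(); q=np.load("A4.npy"); f=(R.from_euler('z',q[2])*R.from_euler('y',-np.radians(25))).inv().apply(s["force"])
    print(round(s["time_s"],2),"tip",dk(p+r.apply([0,0,63.3])),"Fdeck",f.round(1),"w",round(s["grip_width"],3))
E
python3 -c "from h import *; st()"
```

```text
13.95 tip [  0.8 -22.3 -23.3] Fdeck [-1.3  0.6 -0.8] w 0.248
```

>>> {"api": "drive_tool", "payload": {"series": "0.005 0 0.02 0 0 0 0;0.005 0 0.04 0 0 0 0;0.005 0 0.05 0 0 0 0;0.005 0 0.05 0 0 0 0"}}

```text
time_s: 14.35
eef_pos: [623.9, -149.6, 167.4]
ee_rot: [0.217, 0.039, 0.975, -0.009]
force: [-6.2, 1.5, 5.7]
grip_width: 0.248
```

>>> {"api": "drive_tool", "payload": {"series": "0 0 0.01 0 0 0 0;0 0 0.02 0 0 0 0"}}

```text
time_s: 14.55
eef_pos: [624.6, -149.7, 167.4]
ee_rot: [0.218, 0.039, 0.975, -0.01]
force: [-24.2, 3.4, 25.9]
grip_width: 0.246
```

```bash
python3 -c "from h import *; st()"
```

```text
14.55 tip [  1.3 -22.5 -28.7] Fdeck [-11.2   1.5  33.8] w 0.246
```

>>> {"api": "drive_tool", "payload": {"series": "0.01 0.01 0.004 0 0 0 0;0.01 0.017 0.004 0 0 0 0;0.01 0.017 0.004 0 0 0 0"}}

```text
time_s: 14.85
eef_pos: [624.0, -148.1, 167.3]
ee_rot: [0.218, 0.039, 0.975, -0.01]
force: [-6.8, -0.8, 7.6]
grip_width: 0.247
```

>>> {"api": "drive_tool", "payload": {"series": "0 0.01 0.006 0 0 0 0;0 0.017 0.006 0 0 0 0;0 0.017 0.006 0 0 0 0"}}

```text
time_s: 15.15
eef_pos: [624.6, -147.0, 167.6]
ee_rot: [0.219, 0.038, 0.975, -0.011]
force: [-7.5, -2.9, 7.5]
grip_width: 0.246
```

```bash
python3 -c "from h import *; st()"
```

```text
15.15 tip [  1.3 -20.  -28.4] Fdeck [-3.4 -3.5  9.9] w 0.246
```

>>> {"api": "drive_tool", "payload": {"series": "0.01 0.01 0.007 0 0 0 0;0.01 0.02 0.007 0 0 0 0;0.01 0.02 0.007 0 0 0 0"}}

```text
time_s: 15.45
eef_pos: [624.6, -145.6, 167.5]
ee_rot: [0.22, 0.038, 0.975, -0.013]
force: [-4.8, -3.9, 5.6]
grip_width: 0.249
```

>>> {"api": "drive_tool", "payload": {"series": "0.005 0.01 0.007 0 0 0 0;0.005 0.02 0.007 0 0 0 0;0.005 0.02 0.007 0 0 0 0"}}

```text
time_s: 15.75
eef_pos: [625.0, -144.3, 167.7]
ee_rot: [0.221, 0.038, 0.974, -0.014]
force: [-6.0, -3.8, 6.0]
grip_width: 0.246
```

>>> {"api": "drive_tool", "payload": {"series": "0.005 0.01 0.007 0 0 0 0;0.005 0.02 0.007 0 0 0 0;0.005 0.02 0.007 0 0 0 0"}}

```text
time_s: 16.05
eef_pos: [625.3, -143.1, 167.7]
ee_rot: [0.222, 0.038, 0.974, -0.015]
force: [-7.3, -4.3, 6.9]
grip_width: 0.247
```

```bash
python3 -c "from h import *; st()"
```

```text
16.05 tip [  2.2 -16.5 -28.4] Fdeck [-3.3 -4.9  9.2] w 0.247
```

```bash
python3 - <<'E'
from h import *
q=np.load("A4.npy")
plan(place([deck(0,-16.5,63.3-28.9+q[3])],q[:3])[0],frame(q[2],np.radians(25)))
E
```

```text
t 16.05 tcp [ 625.3 -143.1  167.7] F [-7.3 -4.3  6.9] w 0.247
shift [ 0.012 -0.006  0.004] turn [-0.023  0.024  0.009]
```

>>> {"api": "drive_tool", "payload": {"series": "0.012 0.01 0.006 -0.023 0.024 0.01 0;0.012 0.025 0.006 -0.023 0.024 0.01 0;0.012 0.025 0.006 -0.023 0.024 0.01 0"}}

```text
time_s: 16.35
eef_pos: [625.2, -141.0, 167.7]
ee_rot: [0.218, 0.04, 0.975, -0.01]
force: [-3.4, -3.8, 7.1]
grip_width: 0.248
```

>>> {"api": "drive_tool", "payload": {"series": "0.005 0.015 0.007 -0.01 0.007 0.003 0;0.005 0.025 0.007 -0.01 0.007 0.003 0;0.005 0.025 0.007 -0.01 0.007 0.003 0"}}

```text
time_s: 16.65
eef_pos: [625.8, -139.0, 167.8]
ee_rot: [0.217, 0.04, 0.975, -0.008]
force: [-4.9, -4.9, 7.0]
grip_width: 0.251
```

```bash
python3 - <<'E'
from h import *
q=np.load("A4.npy"); st()
plan(place([deck(0,-12,63.3-28.9+q[3])],q[:3])[0],frame(q[2],np.radians(25)))
E
```

```text
16.65 tip [  1.8 -11.7 -28.4] Fdeck [-1.1 -5.2  8.3] w 0.251
t 16.65 tcp [ 625.8 -139.   167.8] F [-4.9 -4.9  7. ] w 0.251
shift [ 0.014 -0.003  0.004] turn [ 0.001  0.004 -0.003]
```

>>> {"api": "drive_tool", "payload": {"series": "0.015 0.015 0.006 0 0.004 0 0;0.015 0.025 0.006 0 0.004 0 0;0.015 0.025 0.006 0 0.004 0 0"}}

```text
time_s: 16.95
eef_pos: [625.4, -136.7, 167.6]
ee_rot: [0.218, 0.04, 0.975, -0.01]
force: [-4.0, -2.7, 6.6]
grip_width: 0.246
```

>>> {"api": "drive_tool", "payload": {"series": "0.01 0.015 0.007 -0.006 0.004 0.002 0;0.01 0.025 0.007 -0.006 0.004 0.002 0;0.01 0.025 0.007 -0.006 0.004 0.002 0"}}

```text
time_s: 17.25
eef_pos: [625.5, -134.5, 167.5]
ee_rot: [0.218, 0.04, 0.975, -0.009]
force: [-4.3, -4.7, 6.7]
grip_width: 0.249
```

```bash
python3 - <<'E'
from h import *
q=np.load("A4.npy"); st()
plan(place([deck(0,-8,63.3-28.9+q[3])],q[:3])[0],frame(q[2],np.radians(25)))
E
```

```text
17.25 tip [  1.1  -7.3 -28.4] Fdeck [-0.7 -5.1  7.7] w 0.249
t 17.25 tcp [ 625.5 -134.5  167.5] F [-4.3 -4.7  6.7] w 0.249
shift [ 0.008 -0.006  0.004] turn [-0.002  0.007 -0.003]
```

Steady at about 2 mm per call, with a normal force of about 8 N and no drop yet.

>>> {"api": "drive_tool", "payload": {"series": "0.012 0.015 0.007 -0.003 0.006 0 0;0.012 0.025 0.007 -0.003 0.006 0 0;0.012 0.025 0.007 -0.003 0.006 0 0"}}

```text
time_s: 17.55
eef_pos: [625.5, -132.4, 167.4]
ee_rot: [0.218, 0.04, 0.975, -0.01]
force: [-3.6, -3.3, 7.2]
grip_width: 0.25
```

>>> {"api": "drive_tool", "payload": {"series": "0.01 0.015 0.007 -0.004 0.004 0 0;0.01 0.025 0.007 -0.004 0.004 0 0;0.01 0.025 0.007 -0.004 0.004 0 0"}}

```text
time_s: 17.85
eef_pos: [625.7, -130.2, 167.4]
ee_rot: [0.218, 0.04, 0.975, -0.01]
force: [-4.5, -3.8, 7.3]
grip_width: 0.25
```

```bash
python3 - <<'E'
from h import *
q=np.load("A4.npy"); st()
plan(place([deck(0,-3,63.3-28.9+q[3])],q[:3])[0],frame(q[2],np.radians(25)))
E
```

```text
17.85 tip [  1.   -3.1 -28.4] Fdeck [-0.7 -4.2  8.4] w 0.25
t 17.85 tcp [ 625.7 -130.2  167.4] F [-4.5 -3.8  7.3] w 0.25
shift [ 0.006 -0.     0.004] turn [-0.004  0.009 -0.001]
```

>>> {"api": "drive_tool", "payload": {"series": "0.012 0.015 0.007 -0.004 0.008 0 0;0.012 0.025 0.007 -0.004 0.008 0 0;0.012 0.025 0.007 -0.004 0.008 0 0"}}

```text
time_s: 18.15
eef_pos: [625.6, -128.0, 167.3]
ee_rot: [0.218, 0.039, 0.975, -0.01]
force: [-4.2, -3.5, 7.1]
grip_width: 0.25
```

>>> {"api": "drive_tool", "payload": {"series": "0.01 0.015 0.007 -0.004 0.004 0 0;0.01 0.025 0.007 -0.004 0.004 0 0;0.01 0.025 0.007 -0.004 0.004 0 0"}}

```text
time_s: 18.45
eef_pos: [625.8, -125.7, 167.2]
ee_rot: [0.218, 0.039, 0.975, -0.01]
force: [-3.4, -3.6, 6.8]
grip_width: 0.247
```

```bash
python3 - <<'E'
from h import *
q=np.load("A4.npy"); st()
plan(place([deck(0,1,63.3-28.9+q[3])],q[:3])[0],frame(q[2],np.radians(25)))
E
```

```text
18.45 tip [  0.6   1.4 -28.6] Fdeck [ 0.1 -3.8  7.5] w 0.247
t 18.45 tcp [ 625.8 -125.7  167.2] F [-3.4 -3.6  6.8] w 0.247
shift [ 0.003 -0.004  0.003] turn [-0.004  0.008  0.001]
```

>>> {"api": "drive_tool", "payload": {"series": "0.01 0.015 0.007 -0.004 0.008 0 0;0.01 0.025 0.007 -0.004 0.008 0 0;0.01 0.025 0.007 -0.004 0.008 0 0"}}

```text
time_s: 18.75
eef_pos: [625.7, -122.8, 166.4]
ee_rot: [0.217, 0.039, 0.975, -0.009]
force: [0.3, -1.3, 2.1]
grip_width: 0.249
```

>>> {"api": "drive_tool", "payload": {"series": "0.008 0.015 0.007 -0.004 0.004 0 0;0.008 0.025 0.007 -0.004 0.004 0 0;0.008 0.025 0.007 -0.004 0.004 0 0"}}

```text
time_s: 19.05
eef_pos: [625.2, -119.2, 164.5]
ee_rot: [0.215, 0.039, 0.976, -0.008]
force: [0.1, 0.1, -1.3]
grip_width: 0.245
```

```bash
python3 - <<'E'
from h import *
q=np.load("A4.npy"); st()
plan(place([deck(0,6,63.3-28.9+q[3])],q[:3])[0],frame(q[2],np.radians(25)))
E
```

```text
19.05 tip [ -1.9   8.1 -30.5] Fdeck [-0.5  0.1 -1.2] w 0.245
t 19.05 tcp [ 625.2 -119.2  164.5] F [ 0.1  0.1 -1.3] w 0.245
shift [-0.015 -0.016 -0.014] turn [ 0.005 -0.004  0.001]
```

It dropped: the tip is 2 mm below the face and the force is gone. I'll re-centre in x and go deeper carefully.

>>> {"api": "drive_tool", "payload": {"series": "-0.01 0 0.01 0.005 -0.004 0 0;-0.01 0 0.02 0.005 -0.004 0 0;-0.01 0 0.025 0.005 -0.004 0 0"}}

```text
time_s: 19.35
eef_pos: [627.5, -119.3, 161.9]
ee_rot: [0.216, 0.039, 0.976, -0.009]
force: [-0.5, 0.9, -2.2]
grip_width: 0.248
```

>>> {"api": "drive_tool", "payload": {"series": "0 0 0.015 0 0 0 0;0 0 0.03 0 0 0 0;0 0 0.03 0 0 0 0"}}

```text
time_s: 19.65
eef_pos: [629.0, -119.4, 158.3]
ee_rot: [0.216, 0.039, 0.976, -0.009]
force: [-0.4, 0.4, -1.3]
grip_width: 0.246
```

```bash
python3 - <<'E'
from h import *
q=np.load("A4.npy"); st()
plan(place([deck(0,8,63.3-49.9+q[3])],q[:3])[0],frame(q[2],np.radians(25)))
E
```

```text
19.65 tip [ -1.    8.1 -37.7] Fdeck [-1.   0.3 -1. ] w 0.246
t 19.65 tcp [ 629.  -119.4  158.3] F [-0.4  0.4 -1.3] w 0.246
shift [-0.008 -0.     0.102] turn [ 0.    -0.002  0.001]
```

>>> {"api": "drive_tool", "payload": {"series": "-0.008 0 0.03 0 0 0 0;-0.008 0 0.06 0 0 0 0;-0.008 0 0.075 0 0 0 0;-0.008 0 0.075 0 0 0 0"}}

```text
time_s: 20.05
eef_pos: [633.6, -119.7, 150.1]
ee_rot: [0.215, 0.039, 0.976, -0.008]
force: [-0.4, -0.1, -1.7]
grip_width: 0.244
```

>>> {"api": "drive_tool", "payload": {"series": "0 0 0.01 0 0 0 0;0 0 0.02 0 0 0 0;0 0 0.02 0 0 0 0"}}

```text
time_s: 20.35
eef_pos: [634.3, -119.8, 149.0]
ee_rot: [0.216, 0.039, 0.976, -0.009]
force: [-11.3, 1.6, 8.7]
grip_width: 0.249
```

```bash
python3 - <<'E'
from h import *
q=np.load("A4.npy"); st()
plan(place([deck(0,8,63.3-49.9+q[3])],q[:3])[0],frame(q[2],np.radians(25)))
E
```

```text
20.35 tip [ -0.1   8.1 -48.4] Fdeck [-6.6  0.7 12.7] w 0.249
t 20.35 tcp [ 634.3 -119.8  149. ] F [-11.3   1.6   8.7] w 0.249
shift [-0.    -0.001  0.013] turn [ 0.001 -0.003  0.002]
```

Collar contact at 13 N, at the depth consistent with the carriage touch. I'll press a little more, then release and back off.

>>> {"api": "drive_tool", "payload": {"series": "0 0 0.012 0 0 0 0;0 0 0.015 0 0 0 0"}}

```text
time_s: 20.55
eef_pos: [634.4, -119.8, 149.0]
ee_rot: [0.215, 0.038, 0.976, -0.009]
force: [-20.1, 1.7, 17.8]
grip_width: 0.246
```

>>> {"api": "drive_tool", "payload": {"series": "0 0 0 0 0 0 0;0 0 0 0 0 0 0.6;0 0 0 0 0 0 0.8;0 0 0 0 0 0 0.8;0 0 0 0 0 0 0.8;0 0 0 0 0 0 0.8;0 0 -0.2 0 0 0 0.8;0 0 -0.5 0 0 0 0.8;0 0 -0.9 0 0 0 0.8;0 0 -0.95 0 0 0 0.8;0 0 -0.95 0 0 0 0.8"}}

```text
time_s: 21.65
eef_pos: [586.7, -116.2, 253.7]
ee_rot: [0.217, 0.038, 0.975, -0.009]
force: [-0.5, 0.8, -0.6]
grip_width: 0.803
```

```bash
python3 - <<'E'
from h import *
q=np.load("A4.npy"); st(); c=snap("wrist","w9")
P=[deck(x,8,z+q[3]) for x,z in((0,51),(0,6),(0,0))]+[deck(a,8+b,51+q[3]) for a in(-11,11) for b in(-11,11)]
print((proj(c,place(P,q[:3]))*1.5).round().tolist())
E
```

```text
21.65 tip [ 1.   7.9 66.7] Fdeck [-0.8  0.8 -0.3] w 0.803
[[383.0, 296.0], [383.0, 274.0], [383.0, 271.0], [361.0, 275.0], [405.0, 275.0], [361.0, 317.0], [404.0, 317.0]]
```

View pics/w9.png

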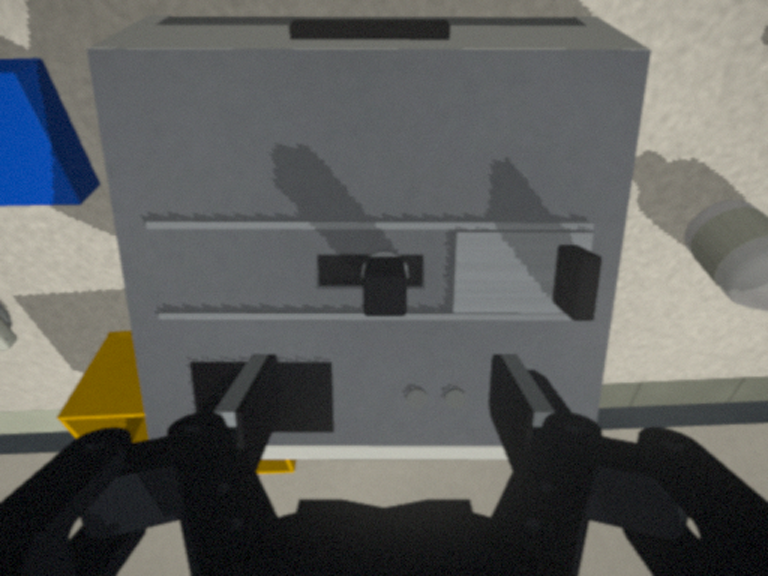

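The pin stands square in the slot. Its head is at (363–406, to row 315), matching the fully-home prediction (361–405, to row 317). The shutter is still open and the gripper is clear. Handing in.

```bash
python3 -c "
from rig import ctrl; print(ctrl.finish_job())"
```

```text
the job is handed in; nothing more can be done
None
```

The transport pin is in the slot, pushed home and released, and I handed the job in at about 21.7 s of robot time. The hand-in gave no verdict.

- **Shutter:** I pushed it by its tab until the force rose to about 25 N at the stop. It was still fully open in the last picture.
- **Finding the hole:** I slid the square-headed pin's tip along the slot from its -y end with about 8 N of pressure. It dropped about 8 mm to the +y side of the slot's middle.
- **Seating:** I pushed the pin in until the collar met the deck, first at 13 N and then at about 25 N. After that I opened the gripper and backed off about 115 mm.
- **Last checks:** The final wrist picture shows the pin standing square, and its head is within about 2 picture pixels of where a fully seated pin would appear. The gripper was clear of everything.
- **Disagreement:** My computed tip depth read about 1.5 mm too shallow at both the carriage face and the collar. I took this as a constant measuring offset of the deck or grip height, not as the pin standing proud.
- **Not re-checked:** The knob and tee pins and the bench things were not measured again at the end. The knob and tee pins still stood in the stand right after I lifted the square one, and I noticed no contact with anything else.

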